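# Rinse a tumbler on the glass rinser

## Robot

A 6-joint arm with a two-finger parallel gripper is mounted at the origin on a cart in front of the work surface, level with it; the furniture and walls round the work are solid. World frame = base frame: x ahead of the robot, y to its left, z up, the work surface at z = 0. Lengths are in m, angles in rad, forces in N, time in s.
With the tool pointing down it reaches from about 0.375 to 0.9 m from the base axis. Payload 3.1 kg.
Tool frame: the origin (TCP) lies midway between the tips of the shut fingers; the grasp point (between the pads) lies manip.hold_point_z behind it (manip.hold_point_z is the distance from the TCP to the grasp point, in m); z points along the fingers, y is the direction in which the jaws open and shut (so a half turn about z gives the same grasp; the last joint's range is limited). The gripper opens to 85 mm and grips with 20 to 120 N. Pads are 22 mm wide; open, the fingers measure 114 mm over their backs; the gripper's body (76 mm by 85 mm) begins 54 mm behind the grasp point. The pads swing forward as they close: fully open they stand 13 mm farther back than shut.
Start: joints at [-1.387, 0.527, 1.433, -0, 1.181, -0.178], TCP at [0.222, -0.584, 0.196] pointing down, gripper open.
Joint ranges: [-3.08, 3.08], [-0.75, 2.2], [0.22, 2.44], [-1.43, 4.57], [0, 2.65], [-2.85, 2.85]. Speed limits (rad/s): [2.79, 2.79, 3.14, 3.14, 3.14, 3.14].

## Interface

Orientations are given as a unit quaternion [x, y, z, w].
In Python, from station import manip, snapshot, workorder, models gives the robot as it stands.
- The arm moves only by the tool jog_arm, never from a script. Its argument "commands" is a list of rows, each a list of 5 numbers: the opening in per cent of the stroke, from 0 (shut) to 100 (fully open), then the shift along the world's x, y, z in cm, then the turn about the world's z in rad. A call has 1 to 8 rows; each row shifts and turns the pose as measured when the row begins; what a row does not reach is not made up. A row lasts 1/12 s, in which the tool goes at most 41.7 mm and 7.16 degrees, less where a joint would pass 70% of its speed; a pose out of reach is approached as far as the arm can. A call with a gripper value outside its range is refused whole. The fingers move at their own pace and stop on an object; "squeeze" is the grip in N (left out, the last holds). Time passes only in rows, so rows that do not move let the fingers close. It gives the time, the measured TCP pose, the force and the opening at its end, in the units of the state.
- manip.sense(): the state, without advancing time (a new reading comes with each control period).
- snapshot(name): name is "scene" or "side" or "wrist"; returns a dict with "image" (384x512x3 uint8, red, green, blue), "intrinsics" (3x3 intrinsics, pixels), "extrinsics" (4x4, takes a point from camera to world coordinates); the wrist camera has in their place "hand_eye" (4x4, takes a point from camera to tool coordinates, whose origin is the TCP and whose axes are the flange's). Camera axes: x right, y down, z forward; pixel columns grow to the right and rows downward; lengths in m; the calibration is good to about 2 mm. A picture is of the moment at which its call begins: read the wrist's pose just before it. There is no depth.
- workorder.sign_off(): hands the job in, once; it reports no verdict.
Trained networks look in a picture, given as the dict that the camera call returned (one of the last four; its "shot" number tells which), for a name from the list of things; names that differ only in an ending like _2 or _b are one class to them, and where a whole thing is asked for, a point or a joint stands for the part that bears it (a point fixed in the world has none). Each returns a list of dicts, best first, with "score" (0 to 1); they miss things now and then, are a little off and sometimes report something else, mostly with a low value. They report only what shows in the picture. A call takes as long as a camera call. They do not tell look-alikes from the thing itself.
- models.find_in(picture, name): "centre" ([x, y, z] in m, in world coordinates, good to about 4 mm: the middle of the surface that is visible of it).
- models.pinpoint(picture, name): "centre" ([x, y, z] in m, in world coordinates, good to about 4 mm: a listed point, or the origin of a listed thing).
The state is a dict: "t": time; "q": joint angles; "qd": joint speeds; "tau": joint torques, N m; "tcp_pos": TCP position; "tool_rot": TCP orientation; "force": force on the tool from outside, world axes, zero at the start; "ft_torque": the same for the moment, N m; "finger_gap": opening from 0.0 (shut) to 1.0 (fully open).
Only numpy, scipy, OpenCV 4.12 (cv2) and the standard library are available. Lean on these libraries where they do the work, as an engineer would, in place of code of your own. Each camera call takes 0.05 s, during which the arm holds its last target. There are 200 camera calls.

## Task

Push the glass rinser's drip tray fully home, then take the upside-down glass tumbler from the bar mat, set it mouth down and centred on the rinser's black sprung star, and press it straight down, firmly but not hard, until the star is fully down on its stop. Do not press the star while the tray is open. Finish while holding: the program ends with the gripper still on the tumbler and keeping it pressed down at the stop; leave the mug and the white sauce bottle as they stand.

Things in the scene. Friction and masses are not known exactly. Their poses are not given: they have to be found in the camera images.
- rinser: Glass rinser, fixed: a low steel box 150 mm deep (x), 180 mm wide (y), 52 mm high with a slatted top, a slide-out drip tray at its front (-x side) and a black six-armed star on a sprung stem in the middle. A small water pipe stands out 25 mm at the back. Origin: centre of its underside, on the table. Its x axis points from front to back, z up.
- tray (a joint): How far the drip tray stands out of the rinser's front, m: 0 = fully home, 0.060 = fully out. It slides along the rinser's x axis (pushed in towards the rinser's +x) with about 1.5 N of friction and stays where it is left.
- tray_pull (a point): Middle of the front edge of the tray's finger pull: a folded steel strip 90 mm wide, from 25 to 39 mm above the table, 15 mm in front of the tray's front panel. The point lies 32 mm above the table; with the tray home it is 94 mm in front of the rinser's centre (rinser x = -0.094). Pushing on it shuts the tray.
- star (a joint): How far the star is pressed down, m: 0 = up, 0.016 = on its hard stop. The spring pushes up with about 5 N at the top and about 11.5 N at the stop.
- star_seat (a point): Star's centre at the top of its arms, where a glass rim rests; sinks with the star: 82 mm above the table when up, 66 mm at the stop. At the arms' ends, outward-leaning horns stand 12 mm above the arms, 93 mm clear across at the foot and over 105 mm at the tips, and guide the rim in. A spray nozzle 22 mm across stands 15 mm above the arms in the middle.
- tumbler: Clear glass tumbler standing mouth down on the bar mat: 91 mm tall, 68 mm across the base (which is on top now), 71 mm across at 20 mm below the base, widening to 80 mm across at the rim; hollow, 0.15 to 0.31 kg. Origin: centre of its base, i.e. the centre of the top face as it stands, 101 mm above the table; its z axis points down, from base to mouth.
- tumbler_rim (a point): Centre of the tumbler's rim (mouth), 91 mm from its base along its z axis; below the base as it stands.
- bar_mat: Black rubber bar mat with studs, fixed, 140 mm (x) by 240 mm (y), 10 mm thick, lying flat. Origin: centre of its underside. The tumbler and the mug stand on its two halves, either way round, about 120 mm apart.
- mug: Light blue and white mug standing mouth down on the bar mat beside the tumbler, 92 mm tall, 78 mm across, its handle sticking out roughly along the mat's x axis; bystander. Origin: middle of its outline with the handle, about 17 mm from the cup's axis towards the handle, at the height of its base (on top now).
- sauce_white: White squeeze bottle with a red cone tip, 58 mm across, 185 mm tall, standing to the right of the rinser; bystander. Origin: centre of its underside.
There are look-alikes about, which are no part of the job. Leave any turquoise look-alike of the tumbler alone.

How it is judged:
By the outcome, as a careful person would: the job done as asked, in the order asked, and still so for the second after the job is handed in, while the arm keeps its last pose, push and grip.
It also fails if it takes over 58 s, if anything falls off the work surface, if the arm or the gripper's body presses on something with over 40 N, if the wrist force passes 120 N, or if a joint passes its speed limit or range.

## Working session

There is one attempt and no reset: what is moved stays moved. The work goes in short steps, Python scripts to look and compute and a tool call to move; the robot and the scene stay as the last step left them, time stands still between calls to the robot, and variables do not carry over. Pictures are saved under pics/ and viewed, about 8 in all and at most 12, crops included, and the job is handed in when it is done.

Besides the shell and the picture viewer there is one more tool, called after "Emit:" as a command line: name --pt "numbers of a row" for each row, then --argument value for the rest. jog_arm: Moves the arm, as the interface text tells. Its arguments: {"type":"object","properties":{"commands":{"type":"array","items":{"type":"array","items":{"type":"number"}}},"squeeze":{"type":"number"}},"required":["commands"]}

```bash
mkdir -p pics; cat > h.py <<'E'
from station import manip, snapshot, workorder, models
import numpy as np, cv2
def save(p,n,crop=None,s=1):
    im=p["image"][:,:,::-1]
    if crop: im=im[crop[1]:crop[3],crop[0]:crop[2]]
    cv2.imwrite("pics/"+n,cv2.resize(np.ascontiguousarray(im),None,fx=s,fy=s,interpolation=cv2.INTER_CUBIC))
def proj(p,X):
    T=np.linalg.inv(np.array(p["extrinsics"]));c=T[:3,:3]@np.array(X)+T[:3,3];u=np.array(p["intrinsics"])@c
    return (u[:2]/u[2]).round(0)
def ray(p,uv,z):
    E=np.array(p["extrinsics"]);d=E[:3,:3]@np.linalg.inv(np.array(p["intrinsics"]))@np.array([uv[0],uv[1],1.])
    return E[:3,3]+d*(z-E[2,3])/d[2]
E
python3 - <<'E'
from h import *
print(manip.hold_point_z,manip.sense())
for n in("scene","side"):
    p=snapshot(n);save(p,n+"0.png",s=1.5)
    print(n,np.array(p["extrinsics"])[:3,3])
    for o in("tumbler","tumbler_rim","star_seat","tray_pull","rinser","bar_mat","mug","sauce_white"):
        for r in models.pinpoint(p,o)[:3]: print(o,np.round(r["centre"],3),round(r["score"],2),proj(p,r["centre"]))
E
```

```text
0.0187 {'t': 0.0, 'q': array([-1.38648941e+00,  5.28487763e-01,  1.43390959e+00,  1.71043602e-05,
        1.18139565e+00, -1.78501487e-01]), 'qd': array([-1.60405267e-03, -1.24641838e-03, -3.06766317e-05, -1.10984526e-03,
        1.88478383e-04,  2.46560741e-05]), 'tau': array([-3.62752944e-04, -4.42353845e+01, -1.78024596e+01, -3.45712142e-04,
        8.49109143e-03, -1.13699394e-05]), 'tcp_pos': array([ 0.22169694, -0.58350905,  0.19531812]), 'tool_rot': array([ 9.83591322e-01,  1.80407599e-01,  4.71484674e-06, -1.10019037e-03]), 'force': array([ 0.56332566,  0.9553594 , -0.27454889]), 'ft_torque': array([-0.08571083, -0.0003517 , -0.01458341]), 'finger_gap': 0.9982644335339764}
scene [-0.00547008  0.54411946  0.9876722 ]
tumbler [0.529 0.152 0.101] 0.83 [181. 268.]
tumbler [ 0.541 -0.112  0.088] 0.8 [242. 206.]
tumbler_rim [0.531 0.155 0.009] 0.96 [185. 289.]
tumbler_rim [ 0.542 -0.112  0.002] 0.66 [243. 226.]
star_seat [ 0.584 -0.346  0.08 ] 0.69 [275. 159.]
tray_pull [ 0.448 -0.372  0.031] 0.64 [315. 182.]
tray_pull [0.546 0.033 0.102] 0.64 [207. 235.]
bar_mat [ 0.525  0.092 -0.004] 0.85 [203. 277.]
mug [0.545 0.034 0.102] 0.98 [207. 235.]
sauce_white [ 0.612 -0.51   0.002] 0.85 [294. 149.]
side [0.62232368 0.94272725 0.99269274]
tumbler [ 0.542 -0.111  0.087] 0.85 [260. 203.]
tumbler [0.527 0.15  0.103] 0.7 [273. 262.]
tumbler_rim [0.526 0.148 0.009] 0.73 [272. 284.]
tumbler_rim [ 0.536 -0.112 -0.   ] 0.6 [261. 223.]
star_seat [ 0.585 -0.346  0.082] 0.53 [242. 161.]
tray_pull [ 0.45  -0.368  0.032] 0.91 [279. 167.]
tray_pull [ 0.609 -0.509 -0.001] 0.6 [235. 155.]
rinser [ 0.587 -0.344  0.   ] 0.61 [242. 180.]
bar_mat [0.526 0.086 0.004] 0.79 [270. 268.]
bar_mat [0.553 0.03  0.097] 0.63 [260. 232.]
mug [0.553 0.03  0.1  ] 0.68 [259. 232.]
sauce_white [ 0.61  -0.509 -0.002] 0.93 [234. 155.]
```

View pics/scene0.png

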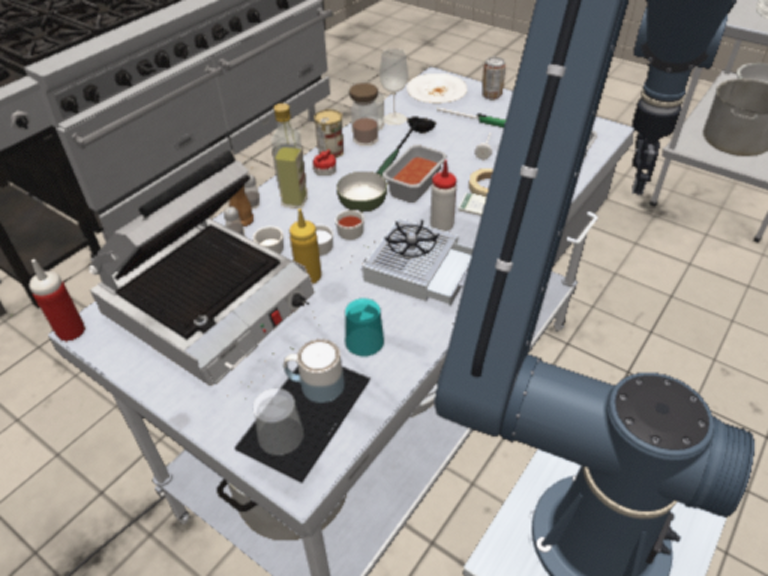

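View pics/side0.png

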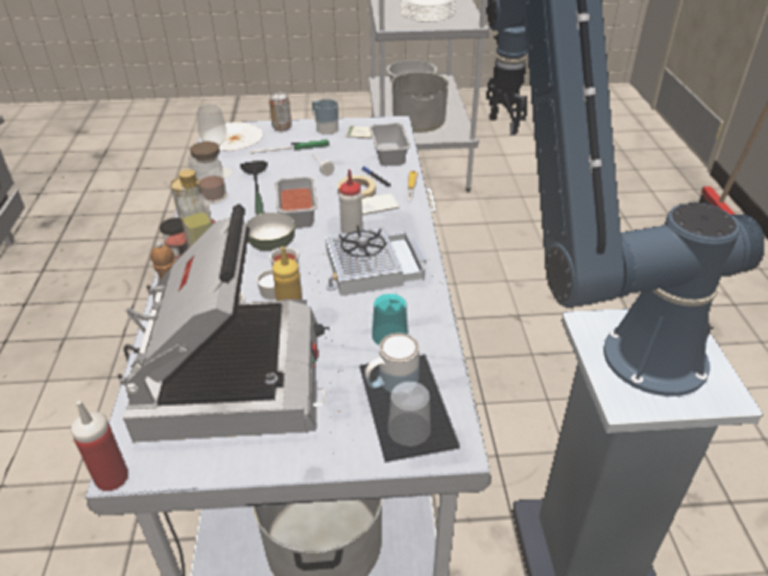

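Candidates in the scene image (original pixels):
- Clear tumbler on the mat at (181,268).
- Turquoise look-alike at (242,206), off the mat.
- Mug at (210,240).
- Wine glass at about (262,55).

The description says clear, mouth down and on the mat, so I choose (181,268). I'll check it in one crop.

```bash
python3 - <<'E'
from h import *
p=snapshot("scene");save(p,"crop1.png",(140,140,330,330),4*0.75)
q=snapshot("side")
for n,x in(("scene",p),("side",q)):
    for o in("tumbler","tumbler_rim","star_seat","tray_pull","rinser"):
        for r in models.pinpoint(x,o)[:2]: print(n,o,np.round(r["centre"],3),round(r["score"],2))
E
```

```text
scene tumbler [0.527 0.154 0.101] 0.93
scene tumbler [ 0.541 -0.112  0.089] 0.63
scene tumbler_rim [ 0.544 -0.11   0.004] 0.72
scene tumbler_rim [0.53  0.153 0.013] 0.58
scene star_seat [ 0.584 -0.344  0.079] 0.79
scene tray_pull [ 0.447 -0.37   0.029] 0.74
scene rinser [ 0.59  -0.348  0.003] 0.7
side tumbler [ 0.541 -0.113  0.092] 0.63
side tumbler [0.53  0.155 0.101] 0.59
side tumbler_rim [ 0.54  -0.112 -0.   ] 0.83
side tumbler_rim [0.53  0.151 0.01 ] 0.82
side star_seat [ 0.586 -0.348  0.08 ] 0.63
side star_seat [0.523 0.091 0.004] 0.6
side tray_pull [ 0.451 -0.371  0.032] 0.58
side rinser [ 0.589 -0.346  0.002] 0.61
```

View pics/crop1.png

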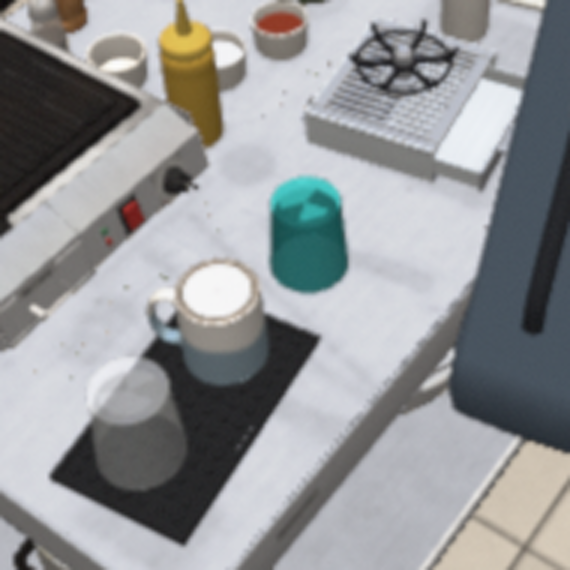

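Emit:
jog_arm --pt "0 2.6 3.0 0 -0.1" --pt "0 2.6 3.0 0 -0.09" --pt "0 2.6 3.0 0 0" --pt "0 2.6 3.0 0 0" --pt "0 2.6 3.0 -1 0" --pt "0 2.6 3.0 -2 0" --pt "0 2.6 2.5 -2 0" --pt "0 0 0 0 0"

```text
t: 2.17
tcp_pos: [0.4054, -0.3787, 0.1485]
tool_rot: [0.997, 0.076, 0.001, 0.006]
force: [-0.7, -0.2, 0.0]
finger_gap: -0.004
```

The crop confirms the clear glass, mouth down on the mat at crop (138,420). The tray is visibly out and the turquoise one is off the mat. Next I lower in front of the tray pull.

Emit:
jog_arm --pt "0 0 0 -4 0" --pt "0 0 0 -4 0.02" --pt "0 0 0 -3 0" --pt "0 0 0 -1.5 0" --pt "0 0 0 0 0"

```text
t: 2.58
tcp_pos: [0.4103, -0.3793, 0.0241]
tool_rot: [0.996, 0.092, 0.004, 0.01]
force: [-0.2, 0.3, 0.2]
finger_gap: 0.001
```

```bash
python3 - <<'E'
from h import *
p=snapshot("wrist");save(p,"w1.png",s=1.2)
print(manip.sense()["tcp_pos"],manip.sense()["force"])
for o in("tray_pull","star_seat","rinser"):
    for r in models.pinpoint(p,o)[:2]: print(o,np.round(r["centre"],3),round(r["score"],2))
E
```

```text
[ 0.41056448 -0.37983134  0.02522856] [ 0.11541452 -0.71131625  0.09715503]
tray_pull [ 0.446 -0.373  0.033] 0.73
```

View pics/w1.png

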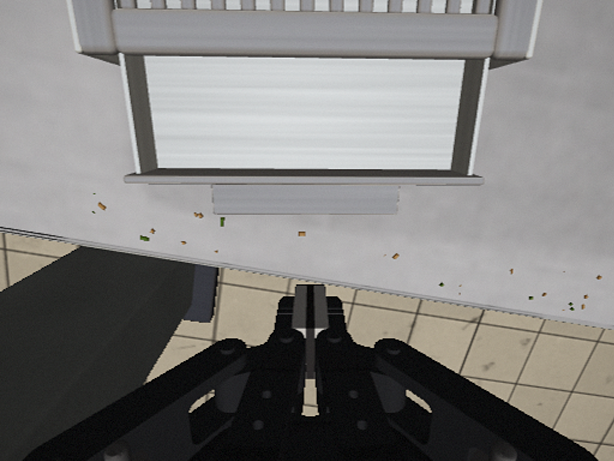

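Emit:
jog_arm --pt "0 1.2 0.2 -0.1 0" --pt "0 1.2 0.2 0 0" --pt "0 1.2 0.2 0 0" --pt "0 1.2 0.2 0 0" --pt "0 1.0 0.2 0 0" --pt "0 0.8 0.15 0 0"

```text
t: 3.28
tcp_pos: [0.4876, -0.3739, 0.0346]
tool_rot: [0.996, 0.09, 0.01, 0.02]
force: [-0.7, -0.4, -0.8]
finger_gap: 0.003
```

```bash
python3 - <<'E'
from h import *
print(manip.sense()["tcp_pos"],manip.sense()["force"],manip.sense()["tool_rot"])
p=snapshot("wrist");save(p,"w2.png",s=1.2)
for n in("scene","side"):
  p=snapshot(n)
  for o in("tray_pull","star_seat","rinser"):
    for r in models.pinpoint(p,o)[:2]: print(n,o,np.round(r["centre"],3),round(r["score"],2))
E
```

```text
[ 0.48762658 -0.37391825  0.0345693 ] [-0.7275904  -0.44741782 -0.75621474] [0.99567006 0.09024511 0.01029619 0.01977199]
scene star_seat [ 0.586 -0.342  0.081] 0.61
scene rinser [ 0.588 -0.347  0.002] 0.59
side tray_pull [ 0.451 -0.368  0.034] 0.77
side star_seat [ 0.586 -0.345  0.08 ] 0.78
side rinser [ 0.587 -0.342  0.001] 0.61
```

View pics/w2.png

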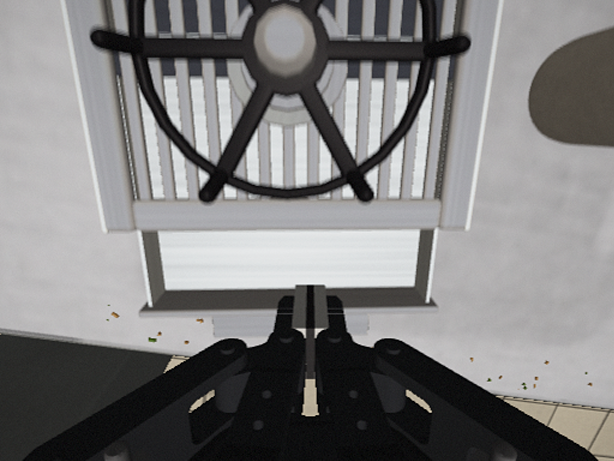

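The image shows the tray still out, with its panel at (290,300). The fingertips drifted upwards and rode over the pull. I'll lift, back off and retry lower and slower.

Emit:
jog_arm --pt "0 0 0 1.5 0" --pt "0 0 0 1.5 0" --pt "0 0 0 0 0" --pt "0 -3 -0.4 0 0" --pt "0 -3 -0.4 0 0" --pt "0 -2 0 0 0" --pt "0 0 0 0 0" --pt "0 0 0 0 0"

```text
t: 4.4
tcp_pos: [0.3996, -0.3829, 0.0625]
tool_rot: [0.996, 0.088, 0.009, 0.018]
force: [0.8, 0.6, 0.4]
finger_gap: -0.001
```

Emit:
jog_arm --pt "0 0 0.2 -1.5 0" --pt "0 0 0 -1.5 0" --pt "0 0 0 -1.2 0" --pt "0 0 0 0 0"

```text
t: 4.73
tcp_pos: [0.4025, -0.3832, 0.0194]
tool_rot: [0.996, 0.087, 0.011, 0.021]
force: [-0.4, 0.7, 0.2]
finger_gap: -0.004
```

Emit:
jog_arm --pt "0 0 0 0 0" --pt "0 0 0 0 0" --pt "0 0 0 0 0" --pt "0 0 0 0 0"

```text
t: 5.07
tcp_pos: [0.405, -0.3839, 0.0196]
tool_rot: [0.996, 0.088, 0.012, 0.021]
force: [-0.3, -0.3, 0.2]
finger_gap: 0.0
```

Emit:
jog_arm --pt "0 0.8 0.25 -0.1 0" --pt "0 0.8 0.25 -0.1 0" --pt "0 0.8 0.25 -0.1 0"

```text
t: 5.32
tcp_pos: [0.4305, -0.3772, 0.0181]
tool_rot: [0.996, 0.087, 0.012, 0.023]
force: [0.2, -0.4, 0.6]
finger_gap: -0.001
```

Emit:
jog_arm --pt "0 0.8 0.2 -0.1 0" --pt "0 0.8 0.2 -0.1 0" --pt "0 0.8 0.2 -0.1 0"

```text
t: 5.57
tcp_pos: [0.4583, -0.3703, 0.0154]
tool_rot: [0.996, 0.087, 0.013, 0.023]
force: [-0.4, -0.4, 0.4]
finger_gap: -0.001
```

```bash
python3 - <<'E'
from h import *
p=snapshot("side");save(p,"s3.png",(190,130,320,230),5)
for x in (p,snapshot("wrist")):
  for o in("tray_pull","star_seat","rinser"):
    for r in models.pinpoint(x,o)[:2]: print(o,np.round(r["centre"],3),round(r["score"],2))
save(x,"w3.png",(100,120,420,384),1.5)
a=cv2.imread("pics/s3.png");b=cv2.imread("pics/w3.png");h=390
cv2.imwrite("pics/m3.png",np.hstack([cv2.resize(a,(380,300)),cv2.resize(b,(364,300))]))
E
```

```text
tray_pull [ 0.45  -0.369  0.034] 0.68
star_seat [ 0.589 -0.347  0.081] 0.64
rinser [ 0.586 -0.344  0.002] 0.83
tray_pull [ 0.447 -0.372  0.032] 0.87
rinser [ 0.588 -0.349  0.   ] 0.58
```

View pics/m3.png

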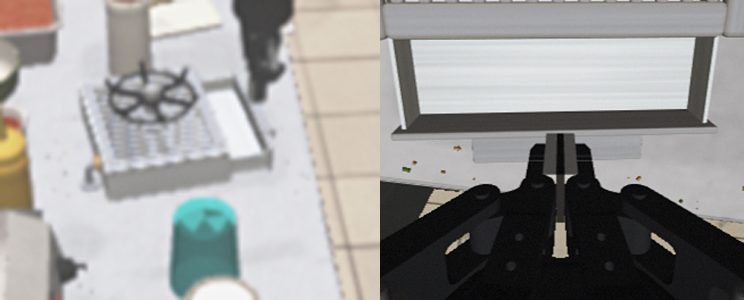

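```bash
python3 - <<'E'
from h import *
s=manip.sense();print(s["tcp_pos"],s["tool_rot"],s["force"])
t=s["tcp_pos"]
from scipy.spatial.transform import Rotation as Ro
R=Ro.from_quat(s["tool_rot"]).as_matrix();print(R[:,2])
p=snapshot("side");
P=proj(p,t);print("side tcp",P,"pull",proj(p,[.449,-.370,.032]),"tip+3cm",proj(p,t-R[:,2]*.03))
w=snapshot("wrist");H=np.array(w["hand_eye"]);K=np.array(w["intrinsics"]);print(H.round(3))
W=np.eye(4);W[:3,:3]=R;W[:3,3]=t
w["extrinsics"]=W@H
print("wrist tcp",proj(w,t),"pull",proj(w,[.449,-.370,.039]),proj(w,[.449,-.370,.025]),"hold",proj(w,t-R[:,2]*.0187), "cam",w["extrinsics"][:3,3])
im=p["image"][110:200,230:320]
im=cv2.resize(np.ascontiguousarray(im[:,:,::-1]),None,fx=6,fy=6,interpolation=cv2.INTER_CUBIC)
for X,c in((t,(0,0,255)),((.449,-.370,.032),(0,255,0))):
    u=proj(p,X);cv2.circle(im,(int((u[0]-230)*6),int((u[1]-110)*6)),4,c,-1)
cv2.imwrite("pics/s4.png",im)
E
```

```text
[ 0.45647612 -0.3707052   0.01539275] [0.99590296 0.08655729 0.01256188 0.02296351] [ 0.25572072 -0.12959457 -0.52053542]
[ 0.02899614 -0.04356421 -0.99862975]
side tcp [278. 170.] pull [280. 167.] tip+3cm [278. 164.]
[[-0.    -0.949 -0.314  0.081]
 [ 1.     0.    -0.001 -0.   ]
 [ 0.001 -0.314  0.949 -0.177]
 [ 0.     0.     0.     1.   ]]
wrist tcp [258. 226.] pull [257. 253.] [256. 242.] hold [258. 239.] cam [ 0.53134152 -0.34885489  0.19421461]
```

View pics/s4.png

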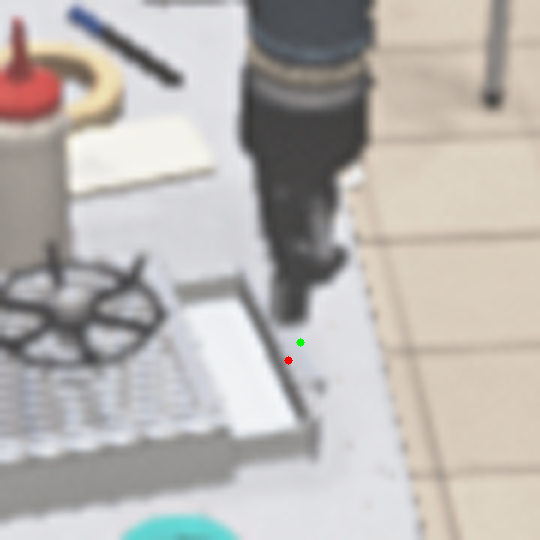

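The picture shows the real fingertips at crop (290,320), while the reported TCP projects to (288,360). So the tips sit about 2–3 cm higher than the TCP reading and pass over the pull. I'll back off and touch the table gently to calibrate height.

Emit:
jog_arm --pt "0 0 0 0.8 0" --pt "0 -1.5 -0.3 0 0" --pt "0 -2.0 -0.3 0 0" --pt "0 -1.0 0 0 0" --pt "0 0 0 -0.7 0" --pt "0 0 0 -0.7 0" --pt "0 0 0 -0.5 0" --pt "0 0 0 0 0"

```text
t: 6.73
tcp_pos: [0.4115, -0.3792, 0.0063]
tool_rot: [0.996, 0.085, 0.014, 0.025]
force: [0.5, 0.6, 0.6]
finger_gap: 0.002
```

Emit:
jog_arm --pt "0 0 0 -0.5 0" --pt "0 0 0 -0.4 0" --pt "0 0 0 -0.3 0"

```text
t: 6.98
tcp_pos: [0.4133, -0.3792, -0.0072]
tool_rot: [0.996, 0.086, 0.015, 0.026]
force: [-0.2, -0.9, -1.3]
finger_gap: -0.002
```

Emit:
jog_arm --pt "0 0 0 -0.4 0" --pt "0 0 0 -0.4 0" --pt "0 0 0 0 0"

```text
t: 7.23
tcp_pos: [0.4137, -0.3786, -0.0172]
tool_rot: [0.996, 0.087, 0.015, 0.025]
force: [-0.8, -0.3, 0.8]
finger_gap: 0.0
```

Emit:
jog_arm --pt "0 0 0 -0.3 0" --pt "0 0 0 0 0"

```text
t: 7.4
tcp_pos: [0.4138, -0.3784, -0.0208]
tool_rot: [0.996, 0.087, 0.014, 0.025]
force: [-0.2, 0.2, 0.2]
finger_gap: 0.001
```

Emit:
jog_arm --pt "0 0 0 -0.3 0" --pt "0 0 0 0 0"

```text
t: 7.57
tcp_pos: [0.4138, -0.3785, -0.0239]
tool_rot: [0.996, 0.087, 0.015, 0.025]
force: [-0.3, 0.1, 0.2]
finger_gap: -0.001
```

```bash
python3 - <<'E'
from h import *
s=manip.sense();print(s["tcp_pos"],s["tool_rot"],s["force"],s["q"])
p=snapshot("side");
im=p["image"][110:200,230:320]
im=cv2.resize(np.ascontiguousarray(im[:,:,::-1]),None,fx=6,fy=6,interpolation=cv2.INTER_CUBIC)
for X,c in((s["tcp_pos"],(0,0,255)),((.449,-.370,.032),(0,255,0)),((s["tcp_pos"][0],s["tcp_pos"][1],0),(255,0,0))):
    u=proj(p,X);cv2.circle(im,(int((u[0]-230)*6),int((u[1]-110)*6)),4,c,-1)
cv2.imwrite("pics/s5.png",im)
E
```

```text
[ 0.41381623 -0.37854669 -0.0239313 ] [0.9958053  0.08677984 0.0145169  0.02510619] [-0.34299383  0.14864877  0.19667038] [-0.9394428   0.7692246   1.78627254 -0.00232139  0.52809823  0.45947317]
```

View pics/s5.png

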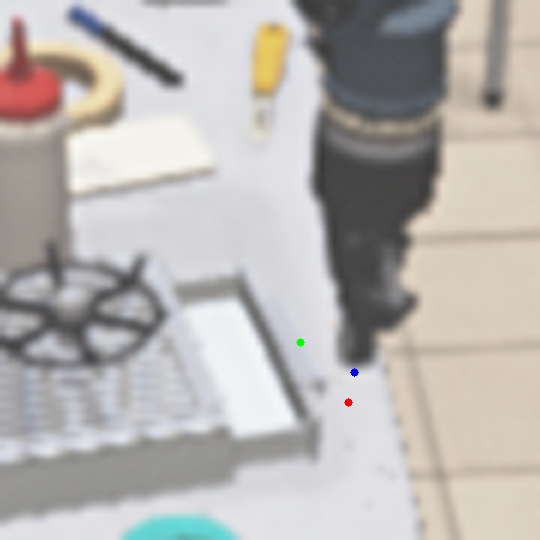

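The tip is now just above the table at crop (358,362), so the reported z is about 28 mm low relative to the real tips. Now I push at this height.

Emit:
jog_arm --pt "0 0.8 0.15 0.1 0" --pt "0 0.8 0.15 0.1 0" --pt "0 0.8 0.15 0 0"

```text
t: 7.87
tcp_pos: [0.4381, -0.3741, -0.0213]
tool_rot: [0.996, 0.085, 0.014, 0.025]
force: [-0.0, -1.3, -0.5]
finger_gap: -0.005
```

Emit:
jog_arm --pt "0 0.7 0.12 0 0" --pt "0 0.7 0.12 0 0"

```text
t: 8.03
tcp_pos: [0.4536, -0.3714, -0.0212]
tool_rot: [0.996, 0.086, 0.014, 0.025]
force: [-1.7, -0.7, -1.0]
finger_gap: -0.005
```

Emit:
jog_arm --pt "0 0.6 0.1 0.3 0" --pt "0 0.6 0.1 0.3 0"

```text
t: 8.2
tcp_pos: [0.4665, -0.368, -0.0158]
tool_rot: [0.996, 0.087, 0.013, 0.024]
force: [-2.9, -1.6, -1.4]
finger_gap: 0.004
```

Emit:
jog_arm --pt "0 0.5 0.09 0.1 0" --pt "0 0.4 0.07 0 0"

```text
t: 8.37
tcp_pos: [0.4771, -0.3659, -0.0141]
tool_rot: [0.996, 0.087, 0.013, 0.024]
force: [-2.1, -0.2, -1.1]
finger_gap: 0.003
```

Emit:
jog_arm --pt "0 0.4 0.07 0 0" --pt "0 0.4 0.07 0 0"

```text
t: 8.53
tcp_pos: [0.4846, -0.3643, -0.014]
tool_rot: [0.996, 0.089, 0.011, 0.024]
force: [-19.0, -10.2, 5.8]
finger_gap: 0.0
```

```bash
python3 - <<'E'
from h import *
p=snapshot("wrist");save(p,"w5.png",s=1.2);q=snapshot("side");print(manip.sense()["force"])
for x in (p,q):
  for o in("tray_pull","star_seat","rinser"):
    for r in models.pinpoint(x,o)[:1]: print(o,np.round(r["centre"],3),round(r["score"],2))
E
```

```text
[-6.84647367 -2.29247075  0.39551593]
tray_pull [ 0.495 -0.37   0.031] 0.58
rinser [ 0.59  -0.347 -0.003] 0.89
tray_pull [ 0.495 -0.361  0.031] 0.53
star_seat [ 0.587 -0.349  0.082] 0.66
rinser [ 0.586 -0.346 -0.001] 0.74
```

View pics/w5.png

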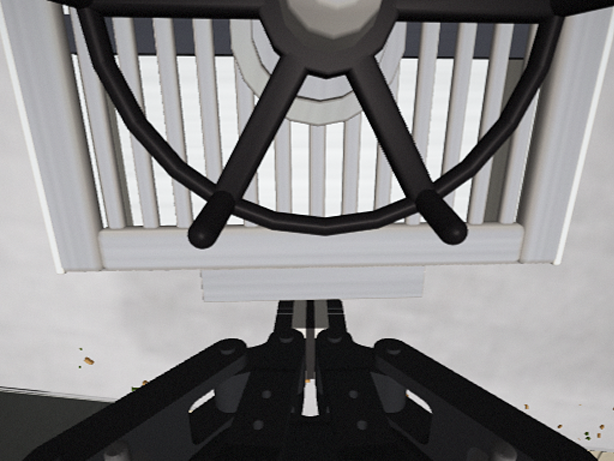

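The image shows the tray home: the pull at (310,285) sits directly against the box front, and both networks put the pull at x≈0.495. There was also a clear force spike at the stop. I'll back off and lift, and use this image to check the arm's pose bias.

Emit:
jog_arm --pt "0 -0.8 -0.1 0 0" --pt "0 -2.0 -0.3 0 0" --pt "0 -1.0 0 1 0" --pt "0 0 0 3 0" --pt "50 0 0 3 0" --pt "100 0 0 3 0" --pt "100 0 0 3 0" --pt "100 0 0 3 0"

```text
t: 9.6
tcp_pos: [0.4415, -0.3642, 0.1487]
tool_rot: [0.996, 0.085, 0.011, 0.018]
force: [0.1, -0.1, 0.2]
finger_gap: 0.566
```

```bash
python3 - <<'E'
from h import *
from scipy.spatial.transform import Rotation as Ro
p=snapshot("wrist");K=np.array(p["intrinsics"]);H=np.array(p["hand_eye"])
c,s_=np.cos(.175),np.sin(.175)
def w(x,y,z): return [.587+c*x-s_*y,-.346+s_*x+c*y,z]
X=np.array([w(-.094,.045,.039),w(-.094,-.045,.039),w(-.075,.09,.052),w(-.075,-.09,.052)])
U=np.array([[203,302],[423,297],[62,272],[558,264]])/1.2
# tool pose at w5
W=np.eye(4);W[:3,:3]=Ro.from_quat([.996,.089,.011,.024]).as_matrix();W[:3,3]=[.4846,-.3643,-.014]
E=W@H;p["extrinsics"]=E
print(K.round(1),"pred",[proj(p,x) for x in X],"obs",U.round(0),"seat",proj(p,w(0,0,.082)))
T=np.linalg.inv(E);r0=cv2.Rodrigues(T[:3,:3])[0]
ok,r,t=cv2.solvePnP(X,U,K,None,r0.copy(),T[:3,3].copy(),True)
Tc=np.eye(4);Tc[:3,:3]=cv2.Rodrigues(r)[0];Tc[:3,3]=t.ravel()
Wn=np.linalg.inv(Tc)@np.linalg.inv(H);print("pnp tool",Wn[:3,3].round(4),"z",Wn[:3,2].round(3),"rep z",W[:3,2].round(3))
s=manip.sense();print(s["tcp_pos"],Ro.from_quat(s["tool_rot"]).as_matrix()[:,2].round(3),s["q"].round(3),s["q"][[1,2,4]].sum())
E
```

```text
[[287.2   0.  258.1]
 [  0.  287.2 194.4]
 [  0.    0.    1. ]] pred [array([170., 253.]), array([354., 249.]), array([ 47., 230.]), array([470., 222.])] obs [[169. 252.]
 [352. 248.]
 [ 52. 227.]
 [465. 220.]] seat [278.  -4.]
pnp tool [ 0.4869 -0.3638 -0.0124] z [ 0.062 -0.025 -0.998] rep z [ 0.026 -0.046 -0.999]
[ 0.44468037 -0.36766497  0.1553752 ] [ 0.033 -0.045 -0.998] [-0.883  0.492  1.642 -0.004  0.951  0.52 ] 3.0859644543258886
```

Emit:
jog_arm --pt "100 0.6 4 0 0" --pt "100 0.6 4 0 0" --pt "100 0.6 4 0 0" --pt "100 0.6 4 0 0" --pt "100 0.6 4 0 0" --pt "100 0.6 4 0 0" --pt "100 0.6 4 0 0" --pt "100 0.6 4 0 0"

```text
t: 10.32
tcp_pos: [0.4987, -0.0514, 0.1697]
tool_rot: [0.996, 0.074, 0.03, 0.036]
force: [1.0, -0.9, -0.0]
finger_gap: 0.999
```

```bash
cat > st.py <<'E'
from h import *
from scipy.spatial.transform import Rotation as Ro
s=manip.sense();R=Ro.from_quat(s["tool_rot"]).as_matrix();print(s["tcp_pos"].round(4),"z",R[:,2].round(3),"yaw",np.arctan2(R[1,0],R[0,0]).round(3),"q",s["q"].round(3),"F",s["force"].round(1),s["finger_gap"],s["t"])
E
python3 st.py
```

```text
[ 0.4987 -0.0514  0.1697] z [ 0.065 -0.068 -0.996] yaw 0.151 q [-0.295  0.373  1.823 -0.06   0.864  1.165] F [ 1.  -0.9 -0. ] 0.9991762007255136 10.3167
```

Emit:
jog_arm --pt "100 0.3 2 0 0" --pt "100 0.3 2 0 0" --pt "100 0.3 2 0 0" --pt "100 0.3 2 0 0" --pt "100 0.3 2 0 0" --pt "100 0.3 2 0 0" --pt "100 0.3 2 0 0" --pt "100 0 0 0 0"

```text
t: 10.98
tcp_pos: [0.5203, 0.1064, 0.1763]
tool_rot: [0.996, 0.077, 0.038, 0.033]
force: [-0.2, -0.2, -0.7]
finger_gap: 1.003
```

```bash
python3 st.py
```

```text
[0.5203 0.1064 0.1763] z [ 0.08  -0.06  -0.995] yaw 0.158 q [ 0.031  0.403  1.743 -0.079  0.919  1.492] F [-0.2 -0.2 -0.7] 1.0034506837410275 10.9833
```

Emit:
jog_arm --pt "100 0 0 3 0" --pt "100 0 0 3 0" --pt "100 0 0 3 0" --pt "100 0 0 0 0"

```text
t: 11.32
tcp_pos: [0.517, 0.1073, 0.2692]
tool_rot: [0.996, 0.079, 0.036, 0.032]
force: [0.8, 0.8, 0.3]
finger_gap: 1.001
```

```bash
python3 st.py
```

```text
[0.517  0.1073 0.2692] z [ 0.077 -0.059 -0.995] yaw 0.161 q [ 0.032  0.284  1.63  -0.067  1.153  1.469] F [0.8 0.8 0.3] 1.0009545549892105 11.3167
```

Emit:
jog_arm --pt "100 -3 0 0 0" --pt "100 -3 0 0 0" --pt "100 -3 0 0 0" --pt "100 0 0 0 0"

```text
t: 11.65
tcp_pos: [0.4258, 0.1052, 0.2721]
tool_rot: [0.996, 0.077, 0.041, 0.032]
force: [0.2, -0.7, -0.5]
finger_gap: 0.993
```

```bash
python3 st.py
```

```text
[0.4258 0.1052 0.2721] z [ 0.087 -0.058 -0.995] yaw 0.158 q [ 0.034  0.14   1.821 -0.069  1.097  1.478] F [ 0.2 -0.7 -0.5] 0.9929648288049182 11.65
```

Tool tilt drifts slowly in a fixed world direction with every row. A half turn gives the same grasp and flips the tilt, so later drift should cancel it.

Emit:
jog_arm --pt "100 0 0 0 0.124" --pt "100 0 0 0 0.124" --pt "100 0 0 0 0.124" --pt "100 0 0 0 0.124" --pt "100 0 0 0 0.124" --pt "100 0 0 0 0.124" --pt "100 0 0 0 0.124" --pt "100 0 0 0 0.124"

```text
t: 12.32
tcp_pos: [0.4218, 0.1027, 0.2738]
tool_rot: [0.835, 0.547, 0.055, 0.009]
force: [-0.3, -0.8, -0.1]
finger_gap: 1.002
```

```bash
python3 st.py
```

```text
[0.4218 0.1027 0.2738] z [ 0.102  0.046 -0.994] yaw 1.163 q [-0.061  0.109  1.855  0.059  1.08   0.325] F [-0.3 -0.8 -0.1] 1.0016942219102372 12.3167
```

Emit:
jog_arm --pt "100 0 0 0 0.124" --pt "100 0 0 0 0.124" --pt "100 0 0 0 0.124" --pt "100 0 0 0 0.124" --pt "100 0 0 0 0.124" --pt "100 0 0 0 0.124" --pt "100 0 0 0 0.124" --pt "100 0 0 0 0.124"

```text
t: 12.98
tcp_pos: [0.421, 0.0984, 0.2745]
tool_rot: [0.471, 0.88, 0.056, -0.017]
force: [0.2, -0.2, -0.5]
finger_gap: 1.002
```

Emit:
jog_arm --pt "100 0 0 0 0.124" --pt "100 0 0 0 0.124" --pt "100 0 0 0 0.124" --pt "100 0 0 0 0.124" --pt "100 0 0 0 0.124" --pt "100 0 0 0 0.124" --pt "100 0 0 0 0.124" --pt "100 0 0 0 0.124"

```text
t: 13.65
tcp_pos: [0.4214, 0.0937, 0.2749]
tool_rot: [-0.009, 0.998, 0.042, -0.039]
force: [-0.6, 0.1, -0.3]
finger_gap: 1.002
```

```bash
python3 st.py
```

```text
[0.4214 0.0937 0.2749] z [-0.078  0.084 -0.993] yaw -3.12 q [-0.102  0.194  1.743  0.079  1.292 -1.716] F [-0.6  0.1 -0.3] 1.0024678075011466 13.65
```

Emit:
jog_arm --pt "100 1.3 0.8 0 0" --pt "100 1.3 0.8 0 0" --pt "100 1.3 0.8 0 0" --pt "100 1.3 0.8 0 0" --pt "100 1.3 0.8 0 0" --pt "100 1.3 0.8 0 0" --pt "100 1.3 0.8 0 0" --pt "100 0 0 0 0"

```text
t: 14.32
tcp_pos: [0.5165, 0.148, 0.275]
tool_rot: [-0.008, 0.998, 0.043, -0.036]
force: [0.6, -0.6, 0.1]
finger_gap: 1.0
```

```bash
python3 st.py
```

```text
[0.5165 0.148  0.275 ] z [-0.072  0.085 -0.994] yaw -3.122 q [ 0.016  0.348  1.516  0.089  1.35  -1.594] F [ 0.6 -0.6  0.1] 0.9997406091001421 14.3167
```

Emit:
jog_arm --pt "100 0 0 0 0" --pt "100 0 0 0 0" --pt "100 0 0 0 0" --pt "100 0 0 0 0" --pt "100 0 0 0 0" --pt "100 0 0 0 0" --pt "100 0 0 0 0" --pt "100 0 0 0 0"

```text
t: 14.98
tcp_pos: [0.5132, 0.1452, 0.275]
tool_rot: [-0.007, 0.998, 0.043, -0.037]
force: [0.2, -0.2, 0.2]
finger_gap: 1.004
```

```bash
python3 st.py
```

```text
[0.5132 0.1452 0.275 ] z [-0.074  0.085 -0.994] yaw -3.124 q [ 0.011  0.343  1.524  0.088  1.349 -1.596] F [ 0.2 -0.2  0.2] 1.0037880838249342 14.9833
```

Emit:
jog_arm --pt "100 0 -4 0 0" --pt "100 0 -4 0 0" --pt "100 0 -4 0 0" --pt "100 0 -4 0 0" --pt "100 0 0 0 0"

```text
t: 15.4
tcp_pos: [0.513, -0.0176, 0.2757]
tool_rot: [-0.012, 0.998, 0.042, -0.035]
force: [-0.4, -0.3, -0.9]
finger_gap: 1.002
```

```bash
python3 st.py
```

```text
[ 0.513  -0.0176  0.2757] z [-0.071  0.083 -0.994] yaw -3.114 q [-0.292  0.324  1.55   0.061  1.36  -1.903] F [-0.4 -0.3 -0.9] 1.0021352893641613 15.4
```

Emit:
jog_arm --pt "100 0 4 0 0" --pt "100 0 4 0 0" --pt "100 0 4 0 0" --pt "100 0 4 0 0" --pt "100 0 0 0 0"

```text
t: 15.82
tcp_pos: [0.5149, 0.1415, 0.2759]
tool_rot: [-0.003, 0.999, 0.043, -0.034]
force: [0.4, -0.1, 0.5]
finger_gap: 0.999
```

```bash
python3 st.py
```

```text
[0.5149 0.1415 0.2759] z [-0.067  0.085 -0.994] yaw -3.133 q [ 0.004  0.34   1.526  0.088  1.344 -1.595] F [ 0.4 -0.1  0.5] 0.9988762632841395 15.8167
```

Emit:
jog_arm --pt "100 4 0 0 0" --pt "100 4 0 0 0" --pt "100 4 0 0 0" --pt "100 4 0 0 0" --pt "100 0 0 0 0"

```text
t: 16.23
tcp_pos: [0.6701, 0.1479, 0.272]
tool_rot: [-0.008, 0.998, 0.042, -0.041]
force: [0.2, -0.5, 0.4]
finger_gap: 1.0
```

```bash
python3 st.py
```

```text
[0.6701 0.1479 0.272 ] z [-0.082  0.084 -0.993] yaw -3.122 q [ 0.013  0.585  1.113  0.085  1.525 -1.582] F [ 0.2 -0.5  0.4] 1.0002427637038764 16.2333
```

Emit:
jog_arm --pt "100 0 0 0 -0.124" --pt "100 0 0 0 -0.124" --pt "100 0 0 0 -0.124" --pt "100 0 0 0 -0.124" --pt "100 0 0 0 -0.124" --pt "100 0 0 0 -0.124" --pt "100 0 0 0 -0.124" --pt "100 0 0 0 -0.124"

```text
t: 16.9
tcp_pos: [0.6699, 0.1476, 0.2659]
tool_rot: [0.474, 0.879, 0.057, -0.02]
force: [-1.1, 0.6, -0.1]
finger_gap: 0.999
```

Emit:
jog_arm --pt "100 0 0 0 -0.124" --pt "100 0 0 0 -0.124" --pt "100 0 0 0 -0.124" --pt "100 0 0 0 -0.124" --pt "100 0 0 0 -0.124" --pt "100 0 0 0 -0.124" --pt "100 0 0 0 -0.124" --pt "100 0 0 0 -0.124"

```text
t: 17.57
tcp_pos: [0.664, 0.1465, 0.2651]
tool_rot: [0.837, 0.544, 0.058, 0.008]
force: [0.5, -0.4, -0.5]
finger_gap: 1.001
```

```bash
python3 st.py
```

```text
[0.664  0.1465 0.2651] z [ 0.106  0.05  -0.993] yaw 1.156 q [0.03  0.489 1.307 0.05  1.238 0.435] F [ 0.5 -0.4 -0.5] 1.0005726825480699 17.5667
```

Emit:
jog_arm --pt "100 -1.5 0 0 -0.124" --pt "100 -1.5 0 0 -0.124" --pt "100 -1.5 0 0 -0.1" --pt "100 -1.5 0 0 0" --pt "100 -1.5 0 0 0" --pt "100 -1.5 0 0 0" --pt "100 -1.5 0 0 0" --pt "100 -1.5 0 0 0"

```text
t: 18.23
tcp_pos: [0.5361, 0.1465, 0.2641]
tool_rot: [0.921, 0.386, 0.055, 0.018]
force: [0.6, 0.6, -0.5]
finger_gap: 1.0
```

```bash
python3 st.py
```

```text
[0.5361 0.1465 0.2641] z [ 0.115  0.01  -0.993] yaw 0.797 q [0.064 0.306 1.614 0.003 1.105 0.84 ] F [ 0.6  0.6 -0.5] 0.9998291855315523 18.2333
```

Emit:
jog_arm --pt "100 4.1 0 0 0" --pt "100 4.1 0 0 0" --pt "100 4.1 0 0 0"

```text
t: 18.48
tcp_pos: [0.6303, 0.1473, 0.2554]
tool_rot: [0.921, 0.388, 0.035, 0.01]
force: [0.9, -1.1, 0.2]
finger_gap: 0.996
```

```bash
python3 st.py
```

```text
[0.6303 0.1473 0.2554] z [ 0.073  0.008 -0.997] yaw 0.799 q [0.055 0.468 1.369 0.005 1.232 0.826] F [ 0.9 -1.1  0.2] 0.9962573675844467 18.4833
```

Emit:
jog_arm --pt "100 0 0 0 0" --pt "100 -1.5 0 0 0" --pt "100 -1.5 0 0 0" --pt "100 -1.5 0 0 0" --pt "100 -1.5 0 0 0" --pt "100 -1.5 0 0 0" --pt "100 -1.5 0 0 0" --pt "100 -1.5 0 0 0"

```text
t: 19.15
tcp_pos: [0.5295, 0.145, 0.2517]
tool_rot: [0.921, 0.387, 0.038, 0.012]
force: [-0.3, 1.2, -0.5]
finger_gap: 1.001
```

```bash
python3 st.py
```

```text
[0.5295 0.145  0.2517] z [ 0.078  0.008 -0.997] yaw 0.796 q [0.062 0.326 1.618 0.003 1.119 0.837] F [-0.3  1.2 -0.5] 1.0009030658921956 19.15
```

Emit:
jog_arm --pt "100 4.1 0 0 0" --pt "100 4.1 0 0 0" --pt "100 4.1 0 0 0"

```text
t: 19.4
tcp_pos: [0.6231, 0.1457, 0.2433]
tool_rot: [0.921, 0.389, 0.017, 0.004]
force: [0.8, 0.2, -0.5]
finger_gap: 0.998
```

```bash
python3 st.py
```

```text
[0.6231 0.1457 0.2433] z [ 0.035  0.006 -0.999] yaw 0.799 q [0.053 0.485 1.37  0.005 1.25  0.824] F [ 0.8  0.2 -0.5] 0.9979594309512283 19.4
```

Emit:
jog_arm --pt "100 0 0 0 0" --pt "100 0 0 0 0"

```text
t: 19.57
tcp_pos: [0.6296, 0.1448, 0.2418]
tool_rot: [0.921, 0.388, 0.02, 0.005]
force: [0.2, 0.5, -0.5]
finger_gap: 1.001
```

```bash
python3 st.py
```

```text
[0.6296 0.1448 0.2418] z [ 0.04   0.006 -0.999] yaw 0.798 q [0.051 0.493 1.36  0.004 1.248 0.823] F [ 0.2  0.5 -0.5] 1.0006927660780727 19.5667
```

The ratchet works: fast outward then slow inward removes tilt. One more cycle.

Emit:
jog_arm --pt "100 -1.5 0.1 0 0" --pt "100 -1.5 0.1 0 0" --pt "100 -1.5 0.1 0 0" --pt "100 -1.5 0.1 0 0" --pt "100 -1.5 0.1 0 0" --pt "100 -1.5 0 0 0" --pt "100 -1.5 0 0 0"

```text
t: 20.15
tcp_pos: [0.518, 0.1489, 0.2413]
tool_rot: [0.922, 0.388, 0.021, 0.005]
force: [-0.4, 0.5, -0.1]
finger_gap: 1.001
```

Emit:
jog_arm --pt "100 4.1 0 0 0" --pt "100 4.1 0 0 0" --pt "100 4.1 0 0 0"

```text
t: 20.4
tcp_pos: [0.6093, 0.1495, 0.2342]
tool_rot: [0.921, 0.39, 0.0, -0.002]
force: [1.4, 0.8, -0.4]
finger_gap: 0.997
```

Emit:
jog_arm --pt "100 -1.0 0.1 0 0" --pt "100 -1.5 0.1 0 0" --pt "100 -1.5 0.1 0 0" --pt "100 -1.5 0.1 0 0" --pt "100 -1.5 0.1 0 0" --pt "100 -1.5 0.1 0 0" --pt "100 -1.0 0.1 0 0" --pt "100 0 0 0 0"

```text
t: 21.07
tcp_pos: [0.5123, 0.1552, 0.2311]
tool_rot: [0.921, 0.389, 0.001, -0.001]
force: [-0.4, -0.5, -0.2]
finger_gap: 1.003
```

```bash
python3 st.py
```

```text
[0.5123 0.1552 0.2311] z [ 0.002  0.003 -1.   ] yaw 0.799 q [0.083 0.364 1.617 0.004 1.158 0.854] F [-0.4 -0.5 -0.2] 1.0029283530763866 21.0667
```

Emit:
jog_arm --pt "100 0.6 -0.1 -0.5 0" --pt "100 0.6 -0.1 -1 0" --pt "100 0.4 0 -1 0" --pt "100 0.1 0 -1 0" --pt "100 0 0 -1 0" --pt "100 0 0 -1 0" --pt "100 0 0 -0.5 0" --pt "100 0 0 0 0"

```text
t: 21.73
tcp_pos: [0.5362, 0.1518, 0.164]
tool_rot: [0.922, 0.388, 0.004, -0.0]
force: [-0.2, 0.1, -0.5]
finger_gap: 1.002
```

```bash
python3 st.py; python3 - <<'E'
from h import *
ps=[snapshot(n) for n in("wrist","scene","side")]
for p in ps:
  for o in("tumbler","tumbler_rim","star_seat"):
    for r in models.pinpoint(p,o)[:2]: print(o,np.round(r["centre"],3),round(r["score"],2))
E
```

```text
[0.5362 0.1518 0.164 ] z [ 0.007  0.003 -1.   ] yaw 0.797 q [0.074 0.474 1.645 0.003 1.015 0.845] F [-0.2  0.1 -0.5] 1.0021647519870138 21.7333
tumbler [0.522 0.149 0.1  ] 0.84
tumbler_rim [ 0.544 -0.113  0.005] 0.81
tumbler [0.528 0.154 0.098] 0.92
tumbler [ 0.538 -0.113  0.088] 0.84
tumbler_rim [0.528 0.154 0.012] 0.95
tumbler_rim [ 0.543 -0.109  0.001] 0.95
tumbler [0.532 0.154 0.102] 0.86
tumbler [ 0.54  -0.112  0.088] 0.58
tumbler_rim [0.525 0.152 0.009] 0.86
tumbler_rim [ 0.539 -0.111 -0.001] 0.73
star_seat [ 0.586 -0.347  0.082] 0.66
star_seat [0.552 0.033 0.097] 0.43
```

Emit:
jog_arm --pt "100 -0.4 0.1 -1 0" --pt "100 -0.4 0 -1.5 0" --pt "100 -0.1 0 -1.5 0" --pt "100 0 0 -1.5 0" --pt "100 0 0 -1.5 0" --pt "100 0 0 -0.8 0" --pt "100 0 0 0 0"

```text
t: 22.92
tcp_pos: [0.5295, 0.1537, 0.0889]
tool_rot: [0.921, 0.389, 0.01, 0.002]
force: [-0.6, -0.0, 0.2]
finger_gap: 0.997
```

```bash
python3 st.py; python3 - <<'E'
from h import *
p=snapshot("wrist");q=snapshot("side")
a=p["image"][:,:,::-1];b=cv2.resize(np.ascontiguousarray(q["image"][150:320,200:380,::-1]),(407,384),interpolation=cv2.INTER_CUBIC)
cv2.imwrite("pics/m6.png",cv2.resize(np.hstack([a,b]),None,fx=.87,fy=.87))
E
```

```text
[0.5295 0.1537 0.0889] z [ 0.02   0.004 -1.   ] yaw 0.798 q [0.078 0.574 1.732 0.004 0.816 0.848] F [-0.6 -0.   0.2] 0.9965015532344341 22.9167
```

View pics/m6.png

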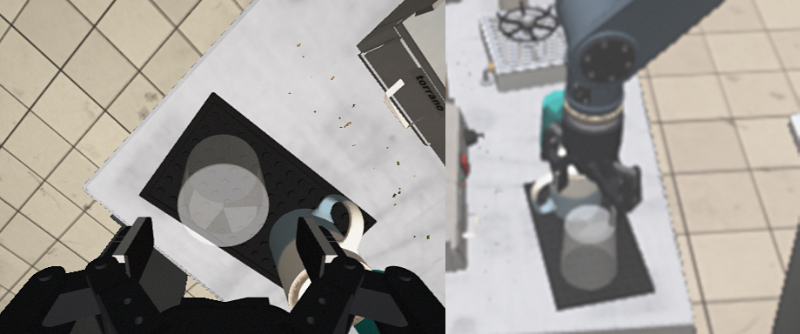

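Wrist view: the glass top at (225,205) is laterally centred between the pads at (130,240) and (310,245), and it matches the predicted projection. The mug clears the right finger. Continuing down.

Emit:
jog_arm --pt "100 0 0 -0.8 0" --pt "100 0 0 -1.2 0" --pt "100 0 0 -1.2 0" --pt "100 0 0 -1.2 0" --pt "100 0 0 -1.0 0" --pt "100 0 0 -0.4 0" --pt "100 0 0 0 0"

```text
t: 23.6
tcp_pos: [0.5367, 0.1544, 0.0343]
tool_rot: [0.921, 0.389, 0.018, 0.004]
force: [-0.3, 0.5, 0.1]
finger_gap: 0.998
```

```bash
python3 st.py
```

```text
[0.5367 0.1544 0.0343] z [ 0.037  0.006 -0.999] yaw 0.799 q [0.078 0.667 1.759 0.005 0.679 0.847] F [-0.3  0.5  0.1] 0.99827217159197 23.6
```

Tilt grew to 0.037 on the way down. I'll lift clear, ratchet it to slightly negative, and come down again.

Emit:
jog_arm --pt "100 -0.4 0 1 0" --pt "100 0 0 2 0" --pt "100 0 0 2 0" --pt "100 0 0 2 0" --pt "100 0 0 1 0"

```text
t: 24.02
tcp_pos: [0.5296, 0.1542, 0.1184]
tool_rot: [0.921, 0.389, 0.016, 0.004]
force: [-0.7, 0.4, -0.0]
finger_gap: 0.995
```

```bash
python3 st.py
```

```text
[0.5296 0.1542 0.1184] z [ 0.032  0.005 -0.999] yaw 0.799 q [0.079 0.524 1.72  0.004 0.866 0.849] F [-0.7  0.4 -0. ] 0.9948728065836138 24.0167
```

Emit:
jog_arm --pt "100 4.1 0 0 0" --pt "100 4.1 0 0 0" --pt "100 4.1 0 0 0" --pt "100 4.1 0 0 0"

```text
t: 24.35
tcp_pos: [0.6832, 0.1557, 0.1283]
tool_rot: [0.921, 0.39, 0.012, 0.002]
force: [1.2, -0.1, 0.2]
finger_gap: 1.001
```

Emit:
jog_arm --pt "100 -1 0 0 0" --pt "100 -2 0 0 0" --pt "100 -2 0 0 0" --pt "100 -2 0 0 0" --pt "100 -2 0 0 0" --pt "100 -2 0 0 0" --pt "100 -2 0 0 0" --pt "100 -1 0 0 0"

```text
t: 25.02
tcp_pos: [0.5536, 0.154, 0.139]
tool_rot: [0.921, 0.389, 0.026, 0.007]
force: [-0.6, 0.1, 1.6]
finger_gap: 0.996
```

```bash
python3 st.py
```

```text
[0.5536 0.154  0.139 ] z [ 0.053  0.007 -0.999] yaw 0.799 q [0.075 0.512 1.663 0.003 0.913 0.846] F [-0.6  0.1  1.6] 0.9962602343707546 25.0167
```

Emit:
jog_arm --pt "100 -0.5 0 1.5 0" --pt "100 -0.5 0 2.5 0" --pt "100 -0.5 0 3 0" --pt "100 -0.5 0 2.5 0" --pt "100 0 0 1.0 0" --pt "100 4.1 0 0 0" --pt "100 4.1 0 0 0" --pt "100 4.1 0 0 0"

```text
t: 25.68
tcp_pos: [0.6339, 0.1555, 0.2598]
tool_rot: [0.92, 0.391, 0.022, 0.006]
force: [0.8, -1.0, 0.2]
finger_gap: 1.001
```

```bash
python3 st.py
```

```text
[0.6339 0.1555 0.2598] z [ 0.045  0.007 -0.999] yaw 0.804 q [0.068 0.485 1.323 0.004 1.288 0.834] F [ 0.8 -1.   0.2] 1.0013843057574336 25.6833
```

Emit:
jog_arm --pt "100 -1.0 0 0 0" --pt "100 -1.5 0 0 0" --pt "100 -1.5 0 0 0" --pt "100 -1.5 0 0 0" --pt "100 -1.5 0 0 0" --pt "100 -1.5 0 0 0" --pt "100 -1.5 0 0 0" --pt "100 -1.5 0 0 0"

```text
t: 26.35
tcp_pos: [0.5134, 0.1538, 0.2632]
tool_rot: [0.92, 0.39, 0.027, 0.008]
force: [0.5, -1.0, 0.2]
finger_gap: 1.002
```

Emit:
jog_arm --pt "100 4.1 0 0 0" --pt "100 4.1 0 0 0" --pt "100 4.1 0 0 0"

```text
t: 26.6
tcp_pos: [0.602, 0.1545, 0.2587]
tool_rot: [0.92, 0.392, 0.008, 0.001]
force: [0.7, 0.4, -0.2]
finger_gap: 1.001
```

```bash
python3 st.py
```

```text
[0.602  0.1545 0.2587] z [ 0.016  0.005 -1.   ] yaw 0.806 q [0.07  0.453 1.382 0.004 1.29  0.833] F [ 0.7  0.4 -0.2] 1.000854735650925 26.6
```

Emit:
jog_arm --pt "100 -1.0 0 0 0" --pt "100 -1.5 0 0 0" --pt "100 -1.5 0 0 0" --pt "100 -1.5 0 0 0" --pt "100 -1.5 0 0 0" --pt "100 4.1 0 0 0" --pt "100 4.1 0 0 0" --pt "100 4.1 0 0 0"

```text
t: 27.27
tcp_pos: [0.6187, 0.1539, 0.2536]
tool_rot: [0.919, 0.394, -0.01, -0.005]
force: [0.6, -0.1, 0.6]
finger_gap: 1.002
```

Emit:
jog_arm --pt "100 -1.0 0 -0.5 0" --pt "100 -1.3 0 -1 0" --pt "100 -1.3 0 -1.2 0" --pt "100 -1.3 0 -1.2 0" --pt "100 -1.3 0 -1.2 0" --pt "100 -1.3 0 -1.2 0" --pt "100 -1.3 0 -1.2 0" --pt "100 -1.0 0 -1.2 0"

```text
t: 27.93
tcp_pos: [0.513, 0.1531, 0.1722]
tool_rot: [0.919, 0.393, -0.001, -0.002]
force: [0.8, 1.1, -0.1]
finger_gap: 0.997
```

```bash
python3 st.py
```

```text
[0.513  0.1531 0.1722] z [-0.004  0.002 -1.   ] yaw 0.808 q [0.08  0.441 1.681 0.003 1.024 0.84 ] F [ 0.8  1.1 -0.1] 0.9970262546313621 27.9333
```

Emit:
jog_arm --pt "100 0.5 0 -0.8 0" --pt "100 0.5 0 -1.2 0" --pt "100 0.3 0 -1.2 0" --pt "100 0.1 0 -1.2 0" --pt "100 0 0 -1.2 0" --pt "100 0 0 -1.2 0" --pt "100 0 0 -1.0 0" --pt "100 0 0 0 0"

```text
t: 28.6
tcp_pos: [0.5254, 0.1534, 0.0943]
tool_rot: [0.919, 0.394, 0.003, -0.0]
force: [0.3, 0.3, -0.1]
finger_gap: 1.002
```

```bash
python3 st.py
```

```text
[0.5254 0.1534 0.0943] z [ 0.005  0.003 -1.   ] yaw 0.809 q [0.078 0.566 1.727 0.003 0.843 0.838] F [ 0.3  0.3 -0.1] 1.0019121393769144 28.6
```

Emit:
jog_arm --pt "100 0 0 -1.0 0" --pt "100 0 0 -1.3 0" --pt "100 0 0 -1.3 0" --pt "100 0 0 -1.3 0" --pt "100 0 0 -1.2 0" --pt "100 0 0 -0.4 0" --pt "100 0 0 0 0"

```text
t: 29.18
tcp_pos: [0.5325, 0.1536, 0.0283]
tool_rot: [0.919, 0.394, 0.01, 0.002]
force: [-0.1, -0.4, -0.2]
finger_gap: 1.002
```

```bash
python3 st.py
```

```text
[0.5325 0.1536 0.0283] z [ 0.019  0.004 -1.   ] yaw 0.809 q [0.078 0.678 1.757 0.004 0.687 0.837] F [-0.1 -0.4 -0.2] 1.002139294358125 29.1833
```

Emit:
jog_arm --pt "100 -0.3 0 0 0" --pt "80 0 0 0 0" --pt "60 0 0 0 0" --pt "50 0 0 0 0" --pt "50 0 0 0 0" --pt "50 0 0 0 0" --squeeze 45

```text
t: 29.68
tcp_pos: [0.5312, 0.1538, 0.0314]
tool_rot: [0.919, 0.394, 0.012, 0.003]
force: [-0.9, 0.6, -2.2]
finger_gap: 0.807
```

```bash
python3 st.py; python3 - <<'E'
from h import *
p=snapshot("wrist");q=snapshot("side")
a=p["image"][:,:,::-1];b=cv2.resize(np.ascontiguousarray(q["image"][150:320,200:380,::-1]),(407,384),interpolation=cv2.INTER_CUBIC)
cv2.imwrite("pics/m7.png",cv2.resize(np.hstack([a,b]),None,fx=.87,fy=.87))
E
```

```text
[0.5312 0.1538 0.0314] z [ 0.024  0.004 -1.   ] yaw 0.809 q [0.078 0.671 1.763 0.004 0.683 0.837] F [-0.9  0.6 -2.2] 0.8065790862696839 29.6833
```

View pics/m7.png

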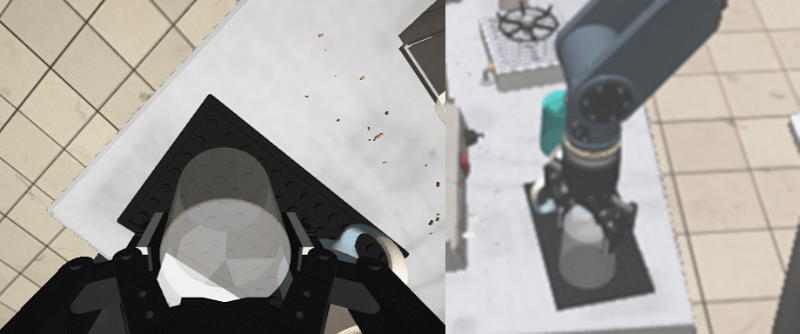

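The glass is held, but only near its top edge: the gap of 68.6 mm means about 4 mm below the base. I'll regrip about 13 mm deeper.

Emit:
jog_arm --pt "100 0 0 0 0" --pt "100 -0.1 0 -0.6 0" --pt "100 -0.1 0 -1.0 0" --pt "100 0 0 0 0" --pt "50 0 0 0 0" --pt "50 0 0 0 0" --pt "50 0 0 0 0" --pt "50 0 0 0 0" --squeeze 45

```text
t: 30.45
tcp_pos: [0.5297, 0.154, 0.0149]
tool_rot: [0.919, 0.393, 0.013, 0.003]
force: [-0.1, 0.1, -1.1]
finger_gap: 0.828
```

```bash
python3 st.py
```

```text
[0.5297 0.154  0.0149] z [ 0.026  0.005 -1.   ] yaw 0.809 q [0.079 0.698 1.774 0.004 0.643 0.837] F [-0.1  0.1 -1.1] 0.8283962126744061 30.45
```

Emit:
jog_arm --pt "50 0 0 0.7 0" --pt "50 0 0 1.4 0" --pt "50 0 0 2 0" --pt "50 0 0 2 0" --pt "50 0 0 2 0" --pt "50 0 0 2 0" --pt "50 0 0 2 0" --pt "50 0 0 2 0"

```text
t: 31.12
tcp_pos: [0.5211, 0.1531, 0.1559]
tool_rot: [0.919, 0.393, 0.003, -0.0]
force: [0.3, -0.6, -2.3]
finger_gap: 0.827
```

```bash
python3 st.py
```

```text
[0.5211 0.1531 0.1559] z [ 0.005  0.003 -1.   ] yaw 0.808 q [0.078 0.469 1.686 0.003 0.981 0.839] F [ 0.3 -0.6 -2.3] 0.8265651890885019 31.1167
```

Emit:
jog_arm --pt "50 0.2 -1.2 1 0" --pt "50 0.3 -2.5 0 0" --pt "50 0.3 -2.5 0 0" --pt "50 0.3 -2.5 0 0" --pt "50 0.3 -2.5 0 0" --pt "50 0.3 -2.5 0 0" --pt "50 0.3 -2.5 0 0" --pt "50 0.3 -2.5 0 0"

```text
t: 31.78
tcp_pos: [0.5429, -0.0348, 0.1736]
tool_rot: [0.917, 0.398, 0.007, -0.0]
force: [-0.2, 1.4, -2.4]
finger_gap: 0.829
```

```bash
python3 st.py
```

```text
[ 0.5429 -0.0348  0.1736] z [ 0.013  0.006 -1.   ] yaw 0.819 q [-0.275  0.443  1.671  0.011  1.016  0.471] F [-0.2  1.4 -2.4] 0.8291263532982615 31.7833
```

Emit:
jog_arm --pt "50 0.4 -2.5 0 0" --pt "50 0.4 -2.5 0 0" --pt "50 0.4 -2.5 0 0" --pt "50 0.4 -2.5 0 0" --pt "50 0.4 -2.5 0 0" --pt "50 0.4 -2.5 0 0" --pt "50 0.4 -2.5 0 0" --pt "50 0.4 -2.5 0 0"

```text
t: 32.45
tcp_pos: [0.5697, -0.2427, 0.1726]
tool_rot: [0.917, 0.398, 0.004, -0.004]
force: [0.2, 0.3, -1.7]
finger_gap: 0.828
```

Emit:
jog_arm --pt "50 0.4 -2.5 0 0" --pt "50 0.3 -2.0 0 0" --pt "50 0.2 -1.5 0 0" --pt "50 0 -1.0 0 0" --pt "50 0 0 0 0" --pt "50 0 0 0 0"

```text
t: 32.95
tcp_pos: [0.576, -0.3211, 0.1704]
tool_rot: [0.919, 0.395, 0.003, -0.006]
force: [0.0, 1.0, -2.9]
finger_gap: 0.83
```

```bash
python3 st.py; python3 - <<'E'
from h import *
ps=[snapshot(n) for n in("scene","side","wrist")]
for p in ps:
  for o in("tumbler","tumbler_rim","star_seat","tray_pull"):
    for r in models.pinpoint(p,o)[:3]: print(o,np.round(r["centre"],3),round(r["score"],2))
E
```

```text
[ 0.576  -0.3211  0.1704] z [ 0.     0.012 -1.   ] yaw 0.811 q [-0.683  0.605  1.361  0.011  1.184  0.073] F [ 0.   1.  -2.9] 0.8304018005632742 32.95
tumbler [ 0.541 -0.114  0.09 ] 0.65
tumbler_rim [ 0.543 -0.112  0.002] 0.6
star_seat [ 0.584 -0.344  0.08 ] 0.41
tumbler [ 0.544 -0.111  0.087] 0.65
tumbler [ 0.579 -0.322  0.26 ] 0.56
tumbler_rim [ 0.613 -0.507  0.   ] 0.73
tumbler_rim [ 0.575 -0.324  0.166] 0.58
tumbler_rim [ 0.538 -0.113 -0.003] 0.57
star_seat [ 0.586 -0.349  0.078] 0.84
star_seat [0.524 0.087 0.005] 0.53
tray_pull [ 0.5   -0.362  0.031] 0.74
tumbler [ 0.571 -0.327  0.257] 0.84
tumbler [ 0.588 -0.345 -0.   ] 0.75
tumbler [ 0.54  -0.112  0.088] 0.71
tray_pull [ 0.587 -0.345 -0.001] 0.38
```

The held glass is vertical: rim (0.575,-0.324), base (0.575,-0.3245). The star seat averages (0.586,-0.346). I'll centre above it and lower partway.

Emit:
jog_arm --pt "50 0.4 -0.8 -0.3 0" --pt "50 0.4 -0.8 -0.8 0" --pt "50 0.2 -0.6 -1 0" --pt "50 0 -0.1 -1 0" --pt "50 0 0 -1 0" --pt "50 0 0 -0.6 0" --pt "50 0 0 0 0"

```text
t: 34.28
tcp_pos: [0.5872, -0.3479, 0.1172]
tool_rot: [0.919, 0.395, 0.003, -0.005]
force: [0.0, 0.2, -3.1]
finger_gap: 0.827
```

```bash
python3 st.py; python3 - <<'E'
from h import *
ps=[snapshot(n) for n in("scene","side","wrist")]
for p in ps:
  for o in("tumbler","tumbler_rim","star_seat"):
    for r in models.pinpoint(p,o)[:3]:
      if r["centre"][1]<-.3: print(o,np.round(r["centre"],3),round(r["score"],2))
E
```

```text
[ 0.5872 -0.3479  0.1172] z [ 0.     0.012 -1.   ] yaw 0.811 q [-0.703  0.694  1.341  0.01   1.114  0.052] F [ 0.   0.2 -3.1] 0.8270663889768556 34.2833
star_seat [ 0.584 -0.349  0.08 ] 0.42
tumbler [ 0.588 -0.348  0.206] 0.6
tumbler_rim [ 0.584 -0.353  0.114] 0.73
star_seat [ 0.588 -0.348  0.085] 0.76
```

Emit:
jog_arm --pt "50 -0.1 0.3 -0.4 0" --pt "50 0 0 -0.7 0" --pt "50 0 0 -0.4 0" --pt "50 0 0 0 0"

```text
t: 35.22
tcp_pos: [0.5876, -0.3454, 0.1045]
tool_rot: [0.919, 0.395, 0.004, -0.002]
force: [-0.3, 0.1, -2.5]
finger_gap: 0.829
```

```bash
python3 st.py; python3 - <<'E'
from h import *
ps=[snapshot(n) for n in("scene","side","wrist")]
cr=[(225,90,345,210),(185,95,305,215)]
im=[cv2.resize(np.ascontiguousarray(p["image"][c[1]:c[3],c[0]:c[2],::-1]),(400,400),interpolation=cv2.INTER_CUBIC) for p,c in zip(ps,cr)]
cv2.imwrite("pics/m8.png",np.hstack(im))
for p in ps:
  for o in("tumbler","tumbler_rim","star_seat"):
    for r in models.pinpoint(p,o)[:3]:
      if r["centre"][1]<-.3: print(o,np.round(r["centre"],3),round(r["score"],2))
E
```

```text
[ 0.5876 -0.3454  0.1045] z [ 0.005  0.008 -1.   ] yaw 0.812 q [-0.699  0.705  1.358  0.01   1.079  0.055] F [-0.3  0.1 -2.5] 0.8290919498315132 35.2167
star_seat [ 0.587 -0.344  0.082] 0.44
tumbler [ 0.59  -0.345  0.194] 0.61
tumbler [ 0.585 -0.353  0.192] 0.79
```

View pics/m8.png

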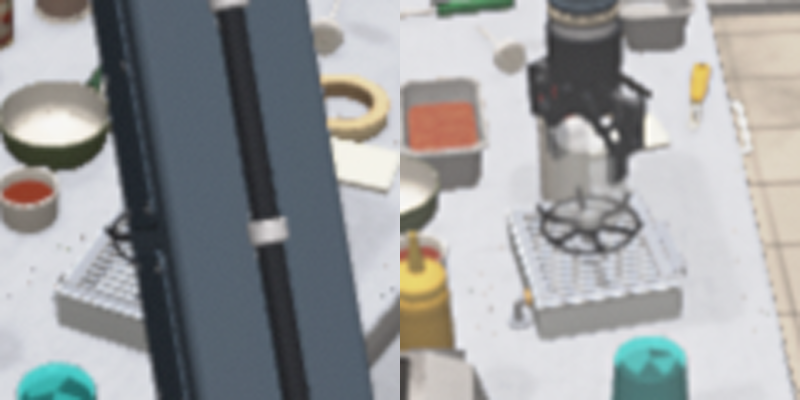

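The side view shows the glass straight over the star (glass near (587,170), star centre (590,225)), with the tray shut. Lowering into the horns.

Emit:
jog_arm --pt "50 -0.1 -0.05 -0.5 0" --pt "50 0 0 -0.6 0" --pt "50 0 0 -0.3 0"

```text
t: 36.07
tcp_pos: [0.5879, -0.3473, 0.0922]
tool_rot: [0.919, 0.395, 0.005, -0.0]
force: [0.3, 0.3, -1.9]
finger_gap: 0.825
```

Emit:
jog_arm --pt "50 0 0 -0.3 0" --pt "50 0 0 -0.3 0"

```text
t: 36.23
tcp_pos: [0.5875, -0.3474, 0.0853]
tool_rot: [0.919, 0.395, 0.005, -0.0]
force: [-2.4, -0.2, 3.2]
finger_gap: 0.825
```

Emit:
jog_arm --pt "50 -0.15 0 -0.4 0" --pt "50 -0.05 0 -0.4 0"

```text
t: 36.4
tcp_pos: [0.5872, -0.3478, 0.0789]
tool_rot: [0.919, 0.395, 0.006, 0.001]
force: [-1.3, 3.0, 5.9]
finger_gap: 0.825
```

Emit:
jog_arm --pt "50 0 0 -0.3 0" --pt "50 0 0 -0.3 0"

```text
t: 36.57
tcp_pos: [0.5874, -0.3476, 0.0749]
tool_rot: [0.919, 0.395, 0.007, 0.001]
force: [-3.4, 2.6, 8.2]
finger_gap: 0.824
```

Emit:
jog_arm --pt "50 -0.2 0.15 -0.3 0" --pt "50 -0.1 0.1 -0.3 0"

```text
t: 36.73
tcp_pos: [0.5874, -0.3476, 0.0727]
tool_rot: [0.919, 0.395, 0.009, 0.006]
force: [-2.3, 1.6, 8.9]
finger_gap: 0.824
```

Emit:
jog_arm --pt "50 0 0 -0.3 0" --pt "50 0 0 -0.2 0"

```text
t: 36.9
tcp_pos: [0.5874, -0.3476, 0.0711]
tool_rot: [0.919, 0.395, 0.009, 0.006]
force: [-2.5, 1.3, 9.6]
finger_gap: 0.828
```

```bash
python3 st.py
```

```text
[ 0.5874 -0.3476  0.0711] z [ 0.021 -0.004 -1.   ] yaw 0.812 q [-0.703  0.74   1.394  0.013  0.988  0.049] F [-2.5  1.3  9.6] 0.8280760643603216 36.9
```

Emit:
jog_arm --pt "50 0 0 -0.3 0" --pt "50 0 0 -0.3 0"

```text
t: 37.07
tcp_pos: [0.5875, -0.3477, 0.0703]
tool_rot: [0.919, 0.395, 0.009, 0.007]
force: [-4.7, 3.6, 18.4]
finger_gap: 0.828
```

Emit:
jog_arm --pt "50 0 0 -0.3 0" --pt "50 0 0 -0.3 0"

```text
t: 37.23
tcp_pos: [0.5875, -0.3476, 0.0703]
tool_rot: [0.918, 0.395, 0.009, 0.007]
force: [-4.2, 2.1, 14.0]
finger_gap: 0.829
```

```bash
python3 st.py
```

```text
[ 0.5875 -0.3476  0.0703] z [ 0.023 -0.006 -1.   ] yaw 0.813 q [-0.703  0.74   1.397  0.012  0.983  0.049] F [-4.2  2.1 14. ] 0.8294919451760775 37.2333
```

```bash
python3 - <<'E'
from h import *
ps=[snapshot(n) for n in("scene","side","wrist","side")]
for p in ps:
  for o in("tumbler","tumbler_rim","star_seat","tray_pull"):
    for r in models.pinpoint(p,o)[:3]:
      if r["centre"][1]<-.3: print(o,np.round(r["centre"],3),round(r["score"],2))
E
python3 st.py
```

```text
star_seat [ 0.585 -0.346  0.067] 0.43
tray_pull [ 0.585 -0.345  0.063] 0.19
tumbler [ 0.588 -0.345  0.158] 0.84
tumbler_rim [ 0.584 -0.351  0.066] 0.91
star_seat [ 0.586 -0.351  0.068] 0.44
star_seat [ 0.589 -0.348  0.16 ] 0.39
tray_pull [ 0.498 -0.359  0.035] 0.49
tumbler [ 0.579 -0.354  0.154] 0.62
tumbler [ 0.588 -0.35   0.158] 0.7
tumbler_rim [ 0.586 -0.353  0.068] 0.64
star_seat [ 0.588 -0.346  0.066] 0.49
star_seat [ 0.586 -0.354  0.066] 0.37
tray_pull [ 0.498 -0.362  0.035] 0.56
[ 0.5874 -0.3476  0.0704] z [ 0.023 -0.006 -1.   ] yaw 0.813 q [-0.703  0.74   1.397  0.012  0.983  0.049] F [-4.5  2.6 13.9] 0.8254412131868523 38.2333
```

After a second of holding, the force is steady at 14 N. The star reads about 66 mm and the rim about 67 mm, which is the stop. Handing in.

```bash
python3 -c "
from station import workorder
print(workorder.sign_off())"; python3 st.py
```

```text
the job is handed in; nothing more can be done
None
the job is handed in; nothing more can be done
```

The tray is shut, and the clear tumbler is on the star, pressed to its stop and still gripped. I handed the job in at about 38 s of the 58 s allowed.

**What I did**
- **Tray:** I pushed it home on the third try. It met its stop with a brief spike of about 22 N. The first two tries passed over the pull because the real fingertips sit about 28 mm behind the reported TCP.
- **Tumbler:** I took the clear one from the mat, not the turquoise one, and regripped it about 13 mm deeper at 45 N. I then lowered it onto the star.

**Last checks**
- **Press:** the height stayed at 0.0704 m under a steady 14 N for a full second. The networks put the star seat at 66–68 mm and the rim at 66–68 mm, which matches the stop.
- **Tray:** the networks put the pull at x ≈ 0.498, so it is shut.
- **Mug and sauce bottle:** I never touched them on purpose, but I did not look at them again at the end.

**What did not come out clean**
- The tool's tilt drifted during moves. I corrected it before the grasp, and about 1.4° was left at the end.
- A sideways load of about 5 N remains against the star's guide horns.
- The rim estimates differ from the star's by up to about 5 mm, roughly the networks' own error.

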